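Put the handle back on the rolling pin and draw it out from under the tray's upper tier

ROBOT

A 6-joint arm with a two-finger parallel gripper is mounted at the origin on a cart in front of the work surface, level with it; the furniture and walls round the work are solid. World frame = base frame: x ahead of the robot, y to its left, z up, the work surface at z = 0. Lengths are in m, angles in rad, forces in N, time in s.
With the tool pointing down it reaches from about 0.35 to 0.85 m from the base axis. Payload 8.1 kg.
Tool frame: the origin (TCP) lies at the very end of the fingers, on their centre line; the grasp point (between the pads) lies 19 mm behind it; z points along the fingers, y is the line along which they close (so a half turn about z gives the same grasp; the last joint's range is limited). The gripper opens to 93 mm and grips with 3 to 60 N. Pads are 15 mm wide; open, the fingers measure 128 mm over their backs; the gripper's body (75 mm by 188 mm) begins 65 mm behind the grasp point.
Start: joints at [1.168, 0.13, 1.488, -0, 1.523, -0.085], TCP at [0.187, 0.57, 0.219] pointing down, gripper open.
Joint ranges: [-2.96, 2.96], [-0.89, 2.26], [0.02, 2.5], [-1.34, 4.48], [0, 2.73], [-2.66, 2.66]. Speed limits (rad/s): [2.39, 2.39, 2.79, 3.14, 3.14, 3.14].

INTERFACE

Orientations are given as a rotation vector (axis times angle).
In Python, from plant import robot gives the robot as it stands.
- The arm moves only by the tool play_rows, never from a script. Its argument "deltas" is one flat list of numbers, 5 for each row, row after row: the shift along the tool's x, y, z in mm, then the turn about the tool's z in degrees, then the finger opening in mm, from 0 to 93. A call has 1 to 10 rows; each row shifts and turns the commanded pose from where the row before left it, along the tool's axes as they then stand; what a row does not reach is not made up. A row lasts 1/12 s, in which the tool goes at most 41.7 mm and 7.16 degrees, less where a joint would pass 70% of its speed; a pose out of reach is approached as far as the arm can. A call with a gripper value outside its range is refused whole. The fingers move at their own pace and stop on an object; "newtons" is the grip in N (left out, the last holds). Time passes only in rows, so rows that do not move let the fingers close. It gives the time, the measured TCP pose, the force, the opening and the grip force at its end, in the units of the state.
- robot.read_state(): the state, without advancing time (a new reading comes with each control period).
- robot.read_camera(name): name is "scene" or "top"; returns a dict with "pixels" (480x640x3 uint8, blue, green, red), "mtx" (3x3 intrinsics, pixels), "eye" and "rotation" of the camera in the world. Camera axes: x right, y up, looking along -z (the intrinsics and any distortion apply to the point x, -y, -z); pixel columns grow to the right and rows downward; lengths in m; the calibration is good to about 2 mm. A picture is of the moment at which its call begins. There is no depth.
- robot.close_job(): hands the job in; it is judged then, once.
The state is a dict: "t": time; "q": joint angles; "dq": joint speeds; "joint_torque": joint torques, N m; "tool_pos": TCP position; "orientation": TCP orientation; "force": force on the tool from outside, world axes, zero at the start; "wrist_torque": the same for the moment, N m; "opening": finger opening in m; "gripper_force": force on a finger pad.
Only numpy, scipy, OpenCV 4.12 (cv2) and the standard library are available. Lean on these libraries where they do the work, as an engineer would, in place of code of your own. Each camera call takes 0.05 s, during which the arm holds its last target. There are 200 camera calls.

TASK

The rolling pin lies in the two-tier bamboo tray with one handle off after washing. While the pin lies there braced by the tray, push the loose red handle fully home onto its bare steel spigot; then tilt that end up through the opening, draw the whole pin out diagonally from under the fixed upper tier, and finish still holding the complete pin in the gripper, still and clear of the tray, with both its ends about 20 cm or more above the worktop. Leave the things standing about where they are.

Things in the scene. Friction and masses are not known exactly. Their poses are not given: they have to be found in the camera images.
- tray: fixed two-tier bamboo drawer insert on the worktop, 220 x 426 mm, walls 92 high, 8 thick. Origin: centre of its underside; y along its length, x across (away from the robot), z up. The pin's lane is the near one: x -0.102 to 0.022 (centre line -0.040), inner ends y -0.205 and +0.205, floor 8 up. Behind a 76 mm high divider is a second lane with a loose spatula in it
- tier_edge (a point): middle of the upper tier's lower edge over the pin's lane (tray frame -0.040, 0.080, 0.100). The tier, fixed on the walls, covers both lanes from y 0.080 to 0.213: underside 100 mm, floor 106, rim 126 above the worktop, lip at the opening 118. The lane is open above only from y -0.205 to 0.080 (285 mm)
- rest (a point): the pin's axis over the V rest under the tier (tray frame -0.040, 0.105, 0.058). Two V rests across the lane, 12 mm thick and at most 53 mm high, at tray y 0.105 and -0.020, carry the barrel with its axis 58 mm above the worktop
- rolling_pin: loose wooden rolling pin, about 0.26 kg, lying level along the tray's y in its lane, maybe rolled about its axis. Origin: barrel centre on the axis; y along the axis towards its fixed handle, which lies under the upper tier. Barrel 38 mm diameter, y -0.0925 to 0.0925. With the loose handle on it is 325 mm long, longer than the opening
- pin_shoulder (a point): the axis at the barrel's end face (pin y -0.0925) where the bare steel spigot starts: 14 mm diameter, 42 mm long towards pin -y (towards the tray's open end), its last 10 mm tapering to 8 mm
- pin_fixed_end (a point): tip of the pin's fixed red handle (26 mm diameter, 65 mm long), on the axis at pin y 0.1575; it starts 2 to 10 mm short of the tray's end wall, which braces the pin once it is pushed along +y against it
- handle: loose red eight-sided handle, 75 mm long, 28 mm across flats, 0.04 kg, lying on one flat on the worktop right of the tray, axis 14 mm up. Origin: its middle, on the axis; y along the axis towards its open mouth (steel ferrule), pointing roughly to the robot's left. Bore eight-sided, 16.4 mm across flats, 44 mm deep: an easy sliding fit, kept on only by friction
- handle_mouth (a point): centre of the handle's mouth, 37.5 mm from its middle along +y; with the handle fully home it coincides with pin_shoulder
- egg_cup_b: white egg cup, 52 mm wide, 45 mm high, on the worktop to the right of the tray (it and the handle may have changed places); origin: centre of its underside
- mug: green and white mug, 101 mm high, left of the tray; origin: centre of its underside
- salt: glass salt shaker, 44 mm wide, 90 mm high, behind the tray; origin: centre of its underside
- sweetener: small cardboard box 30 x 42 x 40 mm standing on the upper tier; origin: centre of its underside
- toothpick_pot: glass pot of toothpicks, 27 mm wide, 58 mm high, on the upper tier; origin: centre of its underside

How it is judged:
By the outcome, as a careful person would: the job done as asked, in the order asked, and still so for the second after the job is handed in, while the arm keeps its last pose, push and grip.
It also fails if it takes over 59 s, if anything falls off the work surface, if the arm or the gripper's body presses on something with over 40 N, if the wrist force passes 120 N, or if a joint passes its speed limit or range.

## Working session

There is one attempt and no reset: what is moved stays moved. The work goes in short steps, Python scripts to look and compute and a tool call to move; the robot and the scene stay as the last step left them, time stands still between calls to the robot, and variables do not carry over. Pictures are saved under pics/ and viewed, at most 13 in all, crops included, and the job is handed in when it is done.

Besides the shell and the picture viewer there is one more tool, called after "Request:" in YAML: its name, and indented under it one key for each argument. play_rows: Moves the arm, as the interface text tells. Its arguments: {"type":"object","properties":{"deltas":{"type":"array"},"newtons":{"type":"number"}},"required":["deltas"]}

```bash
mkdir -p pics; ls; python3 - <<'E'
from plant import robot
import cv2,numpy as np
s=robot.read_state();print({k:np.round(v,3) for k,v in s.items()})
for n in ("scene","top"):
    c=robot.read_camera(n);cv2.imwrite(f"pics/{n}0.png",c["pixels"]);print(n,c["mtx"],c["eye"],c["rotation"],[k for k in c])
E
```

```text
pics
{'t': np.float64(0.0), 'q': array([ 1.168,  0.131,  1.489,  0.   ,  1.523, -0.085]), 'dq': array([-0.   , -0.001,  0.   ,  0.001, -0.001, -0.001]), 'joint_torque': array([-1.0000e-03, -5.5980e+01, -4.9179e+01,  7.7000e-02,  3.4000e-02,
       -0.0000e+00]), 'tool_pos': array([0.187, 0.569, 0.218]), 'orientation': array([-4.970e-01, -3.102e+00,  3.000e-03]), 'force': array([-1.237, -0.161,  0.301]), 'wrist_torque': array([-0.033,  0.042, -0.024]), 'gripper_force': np.float64(0.0), 'opening': np.float64(0.093)}
scene [[503.96546866   0.         312.50594806]
 [  0.         503.96546866 241.51599832]
 [  0.           0.           1.        ]] [-0.02167617 -0.40051728  1.04064287] [ 0.64137852 -0.26390104 -0.80487665] ['pixels', 'mtx', 'eye', 'rotation']
top [[573.75550735   0.         323.18405472]
 [  0.         573.75550735 239.74999432]
 [  0.           0.           1.        ]] [-0.36022664 -0.2804603   1.54413486] [ 0.52539212 -0.34890914 -1.10578383] ['pixels', 'mtx', 'eye', 'rotation']
```

View pics/scene0.png

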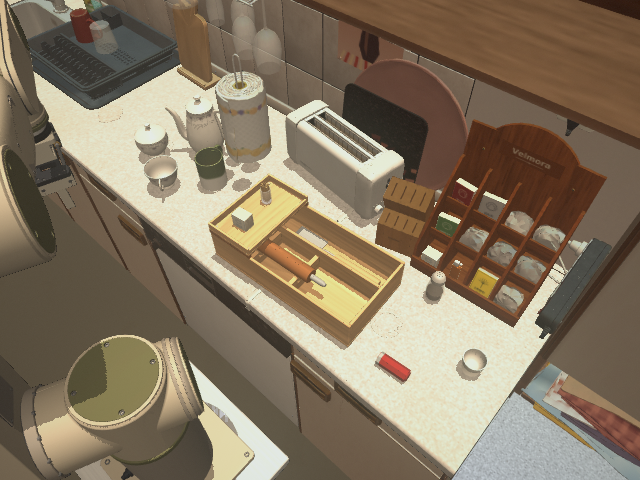

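View pics/top0.png

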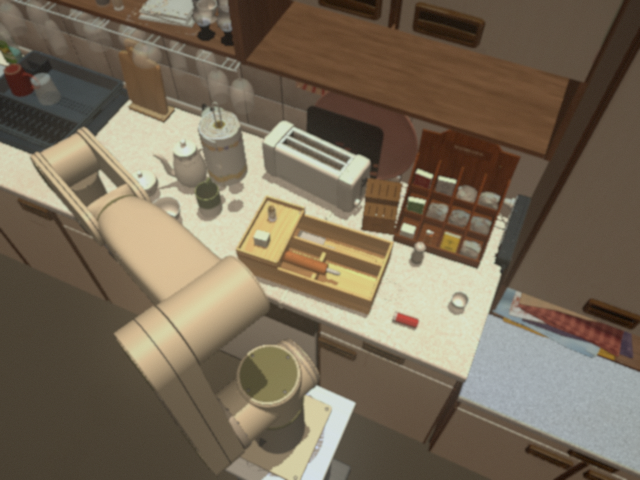

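The scene view shows the tray (about 210–403, 178–343), with the pin at (265–327, 245–287) and its spigot pointing right. The red handle is at (393,367), its ferrule at the left end, and the egg cup is at (474,361). Next I'll zoom in and measure.

```bash
cat > h.py <<'E'
from plant import robot
import cv2,numpy as np
from scipy.spatial.transform import Rotation as R
def cam(n): return robot.read_camera(n)
def ray(c,u,v):
    d=np.linalg.inv(c["mtx"])@[u,v,1.]; d=R.from_rotvec(c["rotation"]).apply([d[0],-d[1],-d[2]])
    return np.array(c["eye"]),d/np.linalg.norm(d)
def onz(c,u,v,z):
    e,d=ray(c,u,v); return e+d*(z-e[2])/d[2]
def proj(c,p):
    q=R.from_rotvec(c["rotation"]).inv().apply(np.atleast_2d(p)-c["eye"]); q=q*[1,-1,-1]
    u=q@np.array(c["mtx"]).T; return u[:,:2]/u[:,2:]
def tri(c1,p1,c2,p2):
    e1,d1=ray(c1,*p1);e2,d2=ray(c2,*p2)
    t=np.linalg.lstsq(np.c_[d1,-d2],e2-e1,rcond=None)[0]
    a,b=e1+d1*t[0],e2+d2*t[1]; return (a+b)/2,np.linalg.norm(a-b)
def red(c,roi):
    h=cv2.cvtColor(c["pixels"],cv2.COLOR_BGR2HSV);m=((h[...,0]<8)|(h[...,0]>172))&(h[...,1]>150)&(h[...,2]>90)
    k=np.zeros_like(m);x0,y0,x1,y1=roi;k[y0:y1,x0:x1]=1
    return (m&k).astype(np.uint8)
E
python3 - <<'E'
from h import *
im=cv2.imread("pics/scene0.png");cv2.imwrite("pics/crop1.png",cv2.resize(im[170:370,200:420],None,fx=3,fy=3,interpolation=2))
im=cv2.imread("pics/top0.png");cv2.imwrite("pics/crop2.png",cv2.resize(im[190:340,230:430],None,fx=4,fy=4,interpolation=2))
for n,roi in (("scene",(365,340,425,395)),("top",(385,305,430,335))):
    c=cam(n);m=red(c,roi);p=np.argwhere(m)[:,::-1].astype(np.float32);print(n,len(p),p.mean(0),cv2.minAreaRect(p),onz(c,*p.mean(0),0.016))
E
```

```text
scene 339 [394.34512 366.53687] ((394.427001953125, 366.6060791015625), (31.365095138549805, 10.918553352355957), 34.508522033691406) [ 0.43234284 -0.20169053  0.016     ]
top 125 [406.568 319.704] ((406.70001220703125, 319.9000244140625), (19.606117248535156, 6.324555397033691), 18.43494987487793) [ 0.43601503 -0.20310931  0.016     ]
```

View pics/crop1.png

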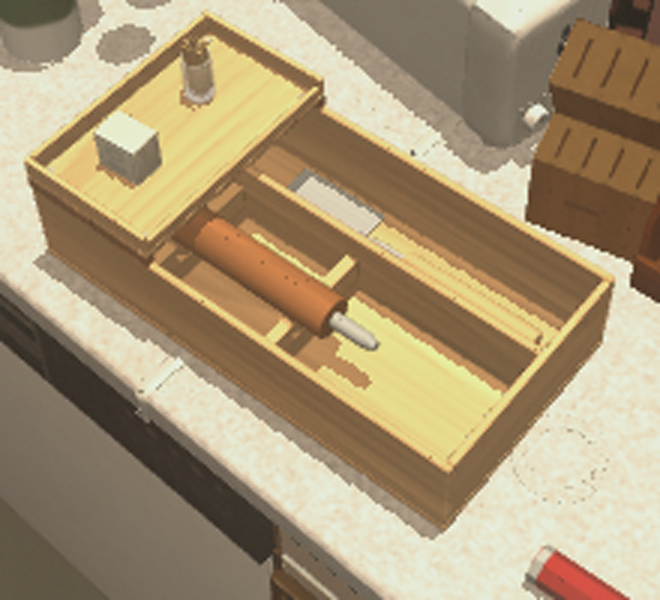

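View pics/crop2.png

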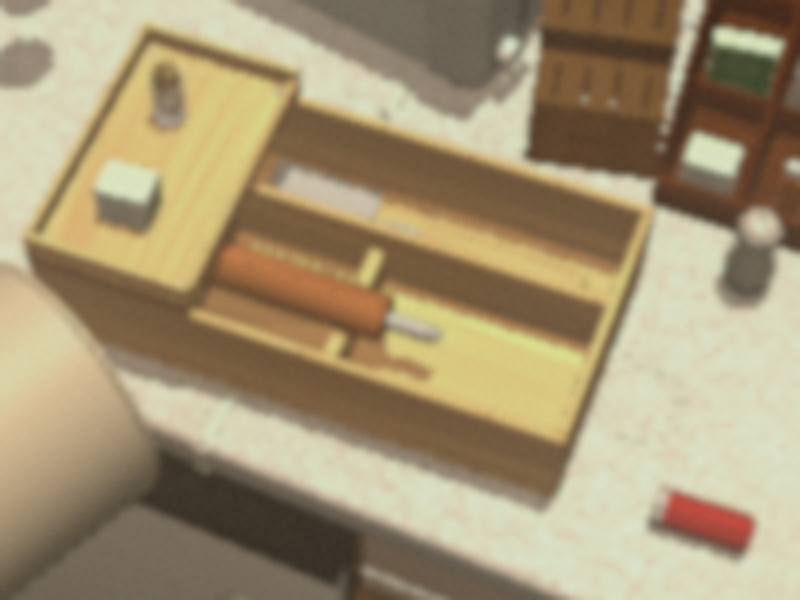

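The crops show the tray corners clearly, the spigot tip at scene (325,285) and the shoulder at about (310,279). The pin's lane is the near one, and the handle mouth faces the tray. Next I'll fit the tray and measure the pin and handle.

```bash
cat > m.py <<'E'
from h import *
from scipy.optimize import least_squares
S,T=cam("scene"),cam("top")
A=np.array([200,170.]);B=np.array([230,190.])
pts=[(-.11,-.213,.092),(.11,-.213,.092),(-.11,.213,.126),(.11,.213,.126),(.11,.08,.126)]
s=np.array([(447,468),(612,277),(28,160),(207,14),(323,80)])/3+A
t=np.array([(568,441),(652,207),(27,237),(147,28),(298,75)])/4+B
P=np.array(pts)
def w(x,p): return R.from_euler("z",x[2]).apply(p)+[x[0],x[1],0]
f=lambda x:np.r_[(proj(S,w(x,P))-s).ravel(),(proj(T,w(x,P))-t).ravel()]
r=least_squares(f,[.5,.1,0]);print("tray",r.x,np.round(r.fun.reshape(2,-1,2),1).tolist())
tr=r.x
# spigot tip & barrel end in both views
for nm,a,b in (("tip",(377,345),(437,334)),("shoulder",(334,319),(387,317))):
    p,e=tri(S,np.array(a)/3+A,T,np.array(b)/4+B)
    print(nm,p,e,"tray frame",R.from_euler("z",-tr[2]).apply(p-[tr[0],tr[1],0]))
    q=onz(S,*(np.array(a)/3+A),.058);print("  scene on z58",R.from_euler("z",-tr[2]).apply(q-[tr[0],tr[1],0]))
# handle: red pixels + ferrule
for c,roi in ((S,(365,340,425,395)),(T,(385,305,430,335))):
    m=red(c,roi);p=np.argwhere(m)[:,::-1]
    W=np.array([onz(c,u,v,.016) for u,v in p])[:,:2];mu=W.mean(0);d=np.linalg.svd(W-mu)[2][0];d*=np.sign(d[1])
    k=(W-mu)@d;print("red centre",mu,"ang deg",np.degrees(np.arctan2(-d[0],d[1])),"ext",np.percentile(k,[1,99]),k.min(),k.max())
print("tray yaw deg",np.degrees(tr[2]))
im=S["pixels"][345:390,365:420];cv2.imwrite("pics/crop3.png",cv2.resize(im,None,fx=8,fy=8,interpolation=cv2.INTER_CUBIC))
E
python3 m.py
```

```text
tray [0.50409866 0.12399315 0.06112625] [[[1.5, 1.9], [2.5, -0.4], [-1.6, 0.0], [-0.1, -1.7], [0.7, -1.0]], [[-1.0, 1.5], [0.5, 0.5], [-2.1, 0.7], [-1.5, -1.5], [-0.1, -1.0]]]
tip [0.47170176 0.0306535  0.05991191] 0.0032675834576330856 tray frame [-0.03803834 -0.09118625  0.05991191]
  scene on z58 [-0.03884762 -0.09102321  0.058     ]
shoulder [0.46473167 0.06899264 0.06715984] 0.004682966261421008 tray frame [-0.04265335 -0.05249293  0.06715984]
  scene on z58 [-0.04044333 -0.04929888  0.058     ]
red centre [ 0.43236994 -0.2016143 ] ang deg 3.353514115367767 ext [-0.03213445  0.03232825] -0.03306553534802198 0.033350384602940195
red centre [ 0.43609117 -0.20289249] ang deg 4.876269546626254 ext [-0.02818167  0.02750721] -0.02906806579102684 0.02783587110918376
tray yaw deg 3.5022762607843996
```

View pics/crop3.png

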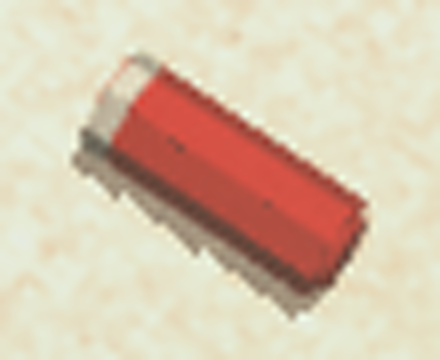

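The close-up shows the handle with its ferrule at the upper left (mouth at crop ~(105,100)), lying about 4° off world y. Now I'll swing the arm over.

Request:
play_rows:
  deltas: [-32, -25, 0, 0, 93, -32, -25, 0, 0, 93, -32, -25, 0, 0, 93, -32, -25, 0, 0, 93, -32, -25, 0, 0, 93, -32, -25, 0, 0, 93, -32, -25, 0, 0, 93, -32, -25, 0, 0, 93, -32, -25, 0, 0, 93, -32, -25, 0, 0, 93]

```text
t: 1.13
tool_pos: [0.414, 0.2307, 0.2189]
orientation: [0.497, 3.101, 0.001]
force: [0.6, 1.2, 0.2]
opening: 0.0931
gripper_force: 0.0
```

Request:
play_rows:
  deltas: [-14, -38, 0, 0, 93, -14, -38, 0, 0, 93, -14, -38, 0, 0, 93, -14, -38, 0, 0, 93, -14, -38, 0, 0, 93, -14, -38, 0, 0, 93, -14, -38, 0, 0, 93, -14, -38, 0, 0, 93, -14, -38, 0, 0, 93, -14, -38, 0, 0, 93]

```text
t: 1.97
tool_pos: [0.4272, -0.1744, 0.2189]
orientation: [0.497, 3.101, -0.0]
force: [0.7, 0.2, 0.9]
opening: 0.093
gripper_force: 0.0
```

Request:
play_rows:
  deltas: [0, 0, 0, 6.8, 93, 0, 0, 0, 6.8, 93, 0, 0, 0, 6.8, 93, 0, 0, 0, 6.8, 93, 0, 0, 0, 6.8, 93, 0, 0, 0, 6.8, 93, 0, 0, 0, 6.8, 93, 0, 0, 0, 6.8, 93, 0, 0, 0, 6.8, 93, 0, 0, 0, 6.8, 93]

```text
t: 2.8
tool_pos: [0.4276, -0.1722, 0.2187]
orientation: [2.153, 2.287, 0.0]
force: [-0.4, -0.1, -0.4]
opening: 0.0929
gripper_force: 0.0
```

```bash
cat >> h.py <<'E'
def go(x,y,z,yawY):
    "tool-axis shift (mm) and turn (deg) to bring TCP to x,y,z with tool y at world angle yawY (mod 180)"
    s=robot.read_state();M=R.from_rotvec(s["orientation"]).as_matrix()
    d=M.T@(np.array([x,y,z])-s["tool_pos"])*1000
    a=np.degrees(np.arctan2(M[1,1],M[0,1]));t=-((yawY-a+90)%180-90)
    print("t",round(float(s["t"]),2),"tcp",np.round(s["tool_pos"],4),"yawY",round(a,1),"tilt",np.round(M[:,2],3),"F",np.round(s["force"],1),"op",s["opening"],"q",np.round(s["q"],2));print("shift mm",np.round(d,1),"turn",round(t,2))
E
python3 -c "
from h import *
go(.434,-.197,.1,4)"
```

```text
t 2.8 tcp [ 0.4276 -0.1722  0.2187] yawY 3.5 tilt [ 0. -0. -1.] F [-0.4 -0.1 -0.4] op 0.09293292529652485 q [-0.49 -0.26  1.86  0.    1.54 -0.55]
shift mm [-25.1   4.9 118.7] turn -0.54
```

Request:
play_rows:
  deltas: [-8, 2, 28, 0, 93, -8, 2, 28, 0, 93, -9, 1, 28, 0, 93, 0, 0, 28, 0, 93, 0, 0, 28, 0, 93, 0, 0, 28, 0, 93, 0, 0, 26, 0, 93, 0, 0, 10, 0, 93, 0, 0, 8, 0, 93, 0, 0, 2, 0, 93]

```text
t: 3.63
tool_pos: [0.4338, -0.1966, 0.004]
orientation: [-2.146, -2.293, 0.0]
force: [0.1, -0.8, -0.4]
opening: 0.0931
gripper_force: 0.0
```

Request:
play_rows:
  deltas: [0, 0, 0, 0, 10, 0, 0, 0, 0, 10, 0, 0, 0, 0, 10, 0, 0, 0, 0, 10, 0, 0, 0, 0, 10, 0, 0, 0, 0, 10, 0, 0, 0, 0, 10, 0, 0, 0, 0, 10]
  newtons: 40

```text
t: 4.3
tool_pos: [0.4342, -0.1969, 0.0047]
orientation: [2.147, 2.294, -0.0]
force: [-0.4, -0.5, 0.5]
opening: 0.0445
gripper_force: 0.0
```

Request:
play_rows:
  deltas: [0, 0, 0, 0, 10, 0, 0, 0, 0, 10, 0, 0, 0, 0, 10, 0, 0, 0, 0, 10, 0, 0, 0, 0, 10, 0, 0, 0, 0, 10]

```text
t: 4.8
tool_pos: [0.4342, -0.1968, 0.0046]
orientation: [-2.147, -2.294, 0.0]
force: [-0.0, -0.3, -0.8]
opening: 0.0275
gripper_force: 40.0
```

Request:
play_rows:
  deltas: [0, 0, -20, 0, 10, 0, 0, -35, 0, 10, 0, 0, -35, 0, 10, 0, 0, -35, 0, 10, 36, 6, 0, 0, 10, 36, 6, 0, 0, 10, 36, 6, 0, 0, 10, 36, 6, 0, 0, 10, 30, 6, 0, 0, 10, 0, 0, 0, 0, 10]
  newtons: 50

```text
t: 5.63
tool_pos: [0.4528, -0.0166, 0.1296]
orientation: [-2.142, -2.297, -0.003]
force: [0.4, 0.0, 1.1]
opening: 0.0275
gripper_force: 50.0
```

```bash
python3 - <<'E'
from h import *
go(.4728,-.0207,.0485,3.5)
S,T=cam("scene"),cam("top")
cv2.imwrite("pics/s1.png",cv2.resize(S["pixels"][190:390,220:440],None,fx=3,fy=3,interpolation=2))
h=robot.read_state()["tool_pos"]+[0,0,.0095]
u=np.array([-np.sin(.061),np.cos(.061),0])
for c in(S,T): print(proj(c,[h,h+u*.0375,h-u*.0375]))
E
```

```text
t 5.63 tcp [ 0.4528 -0.0166  0.1296] yawY 4.0 tilt [ 0.     0.002 -1.   ] F [0.4 0.  1.1] op 0.027543691303802135 q [-0.15 -0.22  1.99  0.    1.37 -0.22]
shift mm [-5.6 19.7 81.1] turn 0.51
[[337.97702002 282.52960962]
 [324.22201776 273.66946326]
 [352.12099529 291.64030903]]
[[353.7416499  271.467633  ]
 [341.40218795 267.40536176]
 [366.1914141  275.56621681]]
```

View pics/s1.png

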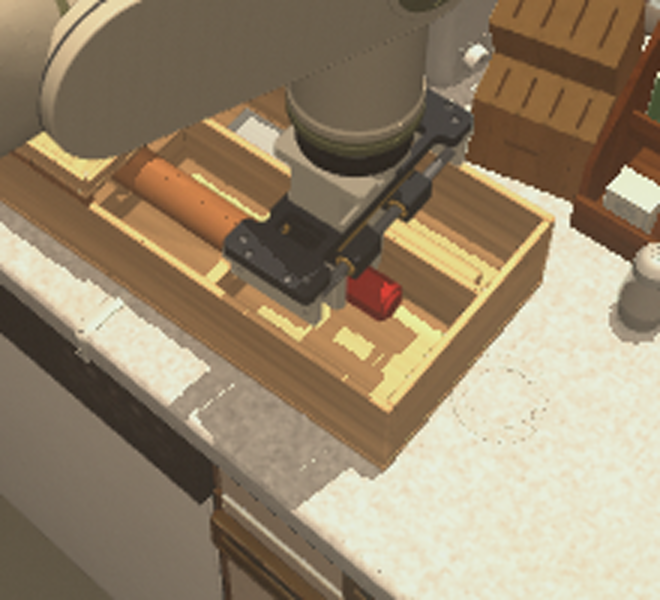

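The picture shows the handle held level in the gripper. Its back end is at image (351,290) against a predicted (352,292), so the grip is where I expected. Next I'll lower it to spigot height.

Request:
play_rows:
  deltas: [-3, 10, 0, 0.5, 10, -3, 10, 10, 0, 10, 0, 0, 20, 0, 10, 0, 0, 20, 0, 10, 0, 0, 20, 0, 10, 0, 0, 11, 0, 10, 0, 0, 0, 0, 10, 0, 0, 0, 0, 10]

```text
t: 6.4
tool_pos: [0.4725, -0.0268, 0.0484]
orientation: [-2.157, -2.282, 0.002]
force: [-0.2, -0.0, 0.2]
opening: 0.0273
gripper_force: 50.0
```

```bash
python3 - <<'E'
from h import *
go(.4728,-.0207,.0485,3.5)
T=cam("top");S=cam("scene")
a=cv2.resize(T["pixels"][230:310,280:400],None,fx=4,fy=4,interpolation=2);b=cv2.resize(S["pixels"][240:320,280:400],None,fx=4,fy=4,interpolation=2)
cv2.imwrite("pics/s2.png",cv2.resize(np.vstack([a,b]),None,fx=.9,fy=.9))
E
```

```text
t 6.4 tcp [ 0.4725 -0.0268  0.0484] yawY 3.2 tilt [-0.001  0.    -1.   ] F [-0.2 -0.   0.2] op 0.02725707406040284 q [-0.16 -0.06  2.   -0.    1.2  -0.22]
shift mm [ 6.   0.7 -0.1] turn -0.27
```

View pics/s2.png

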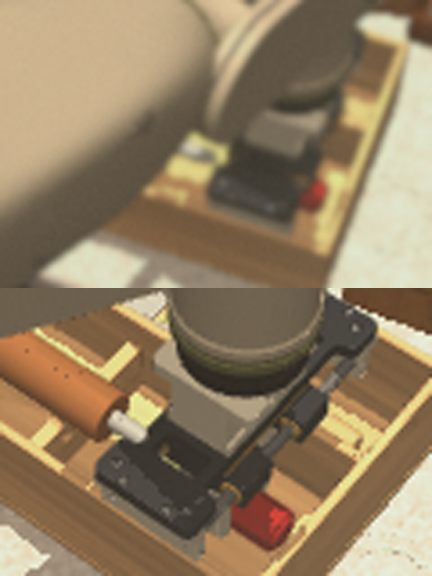

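The handle sits in line behind the spigot. The spigot tip is at lower-panel (140,433) and the handle end at (280,525), with a slope of 0.66 against 0.64 expected. Inserting in small steps now.

Request:
play_rows:
  deltas: [5, 0.7, 0, -0.3, 10, 5, 0, 0, 0, 10, 4, 0, 0, 0, 10, 4, 0, 0, 0, 10, 4, 0, 0, 0, 10, 4, 0, 0, 0, 10, 4, 0, 0, 0, 10]

```text
t: 7.08
tool_pos: [0.4718, 0.0045, 0.0487]
orientation: [2.15, 2.29, 0.0]
force: [0.8, -0.3, -0.2]
opening: 0.0276
gripper_force: 50.0
```

Request:
play_rows:
  deltas: [4, 0, 0, 0, 10, 4, 0, 0, 0, 10, 4, 0, 0, 0, 10]

```text
t: 7.33
tool_pos: [0.4714, 0.0163, 0.0488]
orientation: [2.15, 2.289, 0.001]
force: [1.0, -0.8, -1.1]
opening: 0.0271
gripper_force: 50.0
```

Request:
play_rows:
  deltas: [4, 0, 0, 0, 10, 4, 0, 0, 0, 10]

```text
t: 7.5
tool_pos: [0.4708, 0.0243, 0.0488]
orientation: [2.151, 2.29, 0.0]
force: [1.3, -1.1, -0.8]
opening: 0.0273
gripper_force: 50.0
```

Request:
play_rows:
  deltas: [3, 0, 0, 0, 10, 3, 0, 0, 0, 10, 2, 0, 0, 0, 10]

```text
t: 7.75
tool_pos: [0.4701, 0.0323, 0.0487]
orientation: [2.151, 2.29, 0.0]
force: [2.0, -0.2, -0.4]
opening: 0.0273
gripper_force: 50.0
```

Request:
play_rows:
  deltas: [2, 0, 0, 0, 10, 2, 0, 0, 0, 10]

```text
t: 7.92
tool_pos: [0.4699, 0.036, 0.0487]
orientation: [2.151, 2.29, 0.0]
force: [1.3, -0.9, -1.1]
opening: 0.0271
gripper_force: 50.0
```

Request:
play_rows:
  deltas: [1.5, 0, 0, 0, 10, 1.5, 0, 0, 0, 10]

```text
t: 8.08
tool_pos: [0.4697, 0.0389, 0.0487]
orientation: [2.151, 2.29, -0.0]
force: [1.1, -2.1, -0.3]
opening: 0.0271
gripper_force: 50.0
```

Request:
play_rows:
  deltas: [1, 0, 0, 0, 10, 1, 0, 0, 0, 10]

```text
t: 8.25
tool_pos: [0.4695, 0.0408, 0.0487]
orientation: [2.151, 2.29, -0.0]
force: [1.2, -2.1, -0.8]
opening: 0.0276
gripper_force: 50.0
```

Request:
play_rows:
  deltas: [1, 0, 0, 0, 10, 1, 0, 0, 0, 10]

```text
t: 8.42
tool_pos: [0.4694, 0.0429, 0.0487]
orientation: [2.151, 2.29, -0.0]
force: [1.5, -1.9, 1.2]
opening: 0.0278
gripper_force: 50.0
```

Request:
play_rows:
  deltas: [1, 0, 0, 0, 10]

```text
t: 8.5
tool_pos: [0.4694, 0.0439, 0.0487]
orientation: [2.151, 2.29, 0.0]
force: [2.6, -1.2, -0.2]
opening: 0.0275
gripper_force: 50.0
```

Request:
play_rows:
  deltas: [1, 0, 0, 0, 10, 1, 0, 0, 0, 10]

```text
t: 8.67
tool_pos: [0.4694, 0.0444, 0.0488]
orientation: [2.149, 2.288, -0.003]
force: [2.0, -13.1, 0.1]
opening: 0.0276
gripper_force: 50.0
```

Request:
play_rows:
  deltas: [1, 0, 0, 0, 10, 1, 0, 0, 0, 10]

```text
t: 8.83
tool_pos: [0.4694, 0.0446, 0.0488]
orientation: [2.148, 2.287, -0.007]
force: [2.8, -23.8, 0.8]
opening: 0.0276
gripper_force: 50.0
```

```bash
python3 - <<'E'
from h import *
go(.4694,.045,.0487,3.5)
S=cam("scene")
cv2.imwrite("pics/s3.png",cv2.resize(S["pixels"][210:310,250:370],None,fx=5,fy=5,interpolation=2))
E
```

```text
t 8.83 tcp [0.4694 0.0446 0.0488] yawY 3.6 tilt [ 0.    -0.006 -1.   ] F [  2.8 -23.8   0.8] op 0.027552097431550168 q [-0.01 -0.06  2.01 -0.01  1.19 -0.07]
shift mm [0.4 0.  0.1] turn 0.09
```

View pics/s3.png

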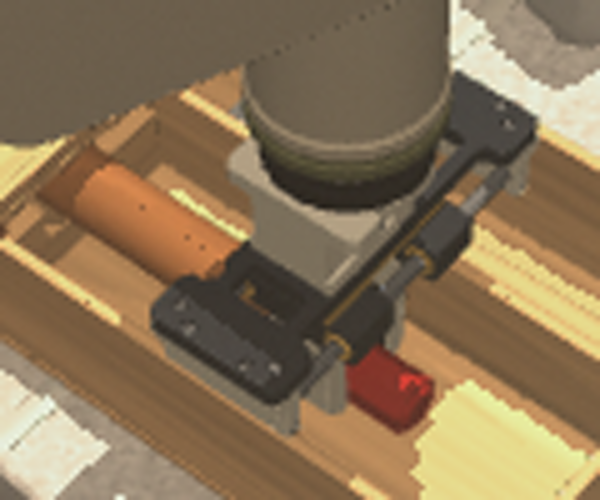

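The view shows the handle collinear with the barrel and the force at 24 N, so it has reached a firm stop. I'll push a little more, then release, retreat and check that it is seated.

Request:
play_rows:
  deltas: [1, 0, 0, 0, 10, 1, 0, 0, 0, 10]

```text
t: 9.05
tool_pos: [0.4694, 0.0447, 0.0488]
orientation: [2.147, 2.285, -0.01]
force: [2.0, -33.9, -0.2]
opening: 0.0275
gripper_force: 50.0
```

Request:
play_rows:
  deltas: [-5, 0, 0, 0, 60, 0, 0, 0, 0, 60, 0, 0, 0, 0, 60, 0, 0, 0, 0, 60, 0, 0, 0, 0, 60]

```text
t: 9.47
tool_pos: [0.4689, 0.0455, 0.0484]
orientation: [-2.15, -2.29, 0.0]
force: [-0.3, -0.5, 0.5]
opening: 0.0559
gripper_force: 0.0
```

Request:
play_rows:
  deltas: [0, 0, -30, 0, 60, 0, 0, -40, 0, 60, 0, 0, -40, 0, 60, -40, 0, -20, 0, 60, -40, 0, 0, 0, 60, -40, 0, 0, 0, 60, -40, 0, 0, 0, 60]

```text
t: 10.05
tool_pos: [0.4795, -0.113, 0.1782]
orientation: [2.147, 2.291, 0.002]
force: [1.0, 0.3, -0.1]
opening: 0.0601
gripper_force: 0.0
```

```bash
python3 - <<'E'
from h import *
S=cam("scene")
cv2.imwrite("pics/s4.png",cv2.resize(S["pixels"][210:310,250:370],None,fx=6,fy=6,interpolation=2))
tr=[.5041,.1240,.0611]
m=red(S,(290,250,370,320));p=np.argwhere(m)[:,::-1]
W=np.array([onz(S,u,v,.058) for u,v in p])-[tr[0],tr[1],0];W=R.from_euler("z",-tr[2]).apply(W);print(len(W),W.mean(0),W.min(0),W.max(0))
go(.4694,.0446,.05,3.5)
E
```

```text
331 [-0.04039325 -0.08236362  0.058     ] [-0.05714827 -0.11938843  0.058     ] [-0.02384899 -0.04638143  0.058     ]
t 10.1 tcp [ 0.4792 -0.1199  0.1779] yawY 3.5 tilt [ 0.001 -0.004 -1.   ] F [-2.6 -4.5 -0. ] op 0.06005349348409683 q [-0.35 -0.14  1.83 -0.    1.45 -0.41]
shift mm [165.3   0.  127.2] turn -0.03
```

View pics/s4.png

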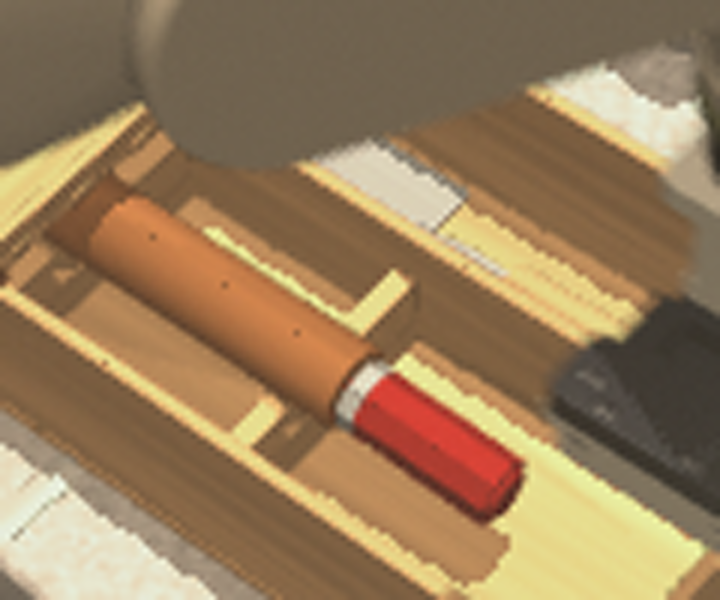

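Seen from the scene camera, the ferrule touches the barrel's end face with no gap (crop (360,400)), and the handle spans tray y −0.119 to −0.045, so it is fully home. Next I'll grip the barrel between the two rests.

Request:
play_rows:
  deltas: [36, 0, 0, 0, 60, 36, 0, 0, 0, 60, 36, 0, 0, 0, 60, 36, 0, 0, 0, 60, 36, 0, 0, 0, 60, 36, 0, 0, 0, 60, 34, 0, 30, 0, 60, 0, 0, 30, 0, 60, 0, 0, 10, 0, 60, 0, 0, 0, 0, 60]

```text
t: 10.93
tool_pos: [0.4606, 0.1348, 0.1063]
orientation: [-2.146, -2.289, 0.009]
force: [-0.1, -0.0, 0.3]
opening: 0.06
gripper_force: 0.0
```

```bash
python3 -c "
from h import *
go(.4642,.1299,.044,3.5)"
```

```text
t 10.93 tcp [0.4606 0.1348 0.1063] yawY 3.7 tilt [-0.007 -0.001 -1.   ] F [-0.1 -0.   0.3] op 0.05995315082298608 q [ 0.18 -0.11  1.94 -0.    1.32  0.11]
shift mm [-5.   3.7 62.3] turn 0.18
```

Request:
play_rows:
  deltas: [-5, 3.5, 0, 0.2, 60, 0, 0, 20, 0, 60, 0, 0, 20, 0, 60, 0, 0, 15, 0, 60, 0, 0, 7, 0, 60, 0, 0, 0, 0, 60]
  newtons: 8

```text
t: 11.43
tool_pos: [0.4676, 0.1288, 0.0476]
orientation: [-2.157, -2.284, 0.001]
force: [-1.1, 0.1, 0.3]
opening: 0.0602
gripper_force: 0.0
```

Request:
play_rows:
  deltas: [0, 0, 0, 0, 20, 0, 0, 0, 0, 20, 0, 0, 0, 0, 20, 0, 0, 0, 0, 20, 0, 0, 0, 0, 20, 0, 0, 0, 0, 20]
  newtons: 8

```text
t: 11.93
tool_pos: [0.4664, 0.1298, 0.0484]
orientation: [-2.153, -2.285, 0.003]
force: [-8.9, -1.1, 8.8]
opening: 0.0376
gripper_force: 8.0
```

Request:
play_rows:
  deltas: [0, -2, 0, 0, 20, 0, 0, 0, 0, 20]

```text
t: 12.1
tool_pos: [0.4662, 0.1299, 0.0486]
orientation: [2.154, 2.285, 0.002]
force: [0.7, -1.1, 2.4]
opening: 0.0376
gripper_force: 8.0
```

Request:
play_rows:
  deltas: [0, 0, -2, 0, 20, 0, 0, -3, 0, 20, 0, 0, -3, 0, 20]

```text
t: 12.35
tool_pos: [0.465, 0.1298, 0.0556]
orientation: [-2.154, -2.286, 0.001]
force: [0.1, 0.5, -2.5]
opening: 0.0378
gripper_force: 8.0
```

Request:
play_rows:
  deltas: [0, 0, -4, 0, 20, 0, 0, -4, 0, 20, 0, 0, -4, 0, 20, 0, 0, -4, 0, 20, 0, 0, -4, 0, 20, 0, 0, -4, 0, 20, 0, 0, -4, 0, 20, 0, 0, 0, 0, 20]

```text
t: 13.02
tool_pos: [0.466, 0.1299, 0.0848]
orientation: [2.154, 2.286, 0.002]
force: [0.7, 0.9, -2.0]
opening: 0.0377
gripper_force: 8.0
```

```bash
python3 - <<'E'
from h import *
go(.4642,.1299,.044,3.5)
S=cam("scene");T=cam("top")
a=cv2.resize(S["pixels"][190:330,230:400],None,fx=3.5,fy=3.5,interpolation=2)
cv2.imwrite("pics/s5.png",a)
# red handle centroid in both
mS=red(S,(280,220,400,330));mT=red(T,(300,220,400,310))
cs=np.argwhere(mS)[:,::-1].mean(0);ct=np.argwhere(mT)[:,::-1].mean(0)
print(mS.sum(),mT.sum(),cs,ct,tri(S,cs,T,ct) if mT.sum() else "")
E
```

```text
t 13.02 tcp [0.466  0.1299 0.0848] yawY 3.4 tilt [ 0.001  0.    -1.   ] F [ 0.7  0.9 -2. ] op 0.03771409553330247 q [ 0.17 -0.08  1.95 -0.    1.27  0.11]
shift mm [ 0.1 -1.8 40.8] turn -0.1
355 184 [321.17464789 266.8056338 ] [336.67934783 261.22826087] (array([0.4661599 , 0.03901971, 0.13104857]), np.float64(0.004067438703497298))
```

View pics/s5.png

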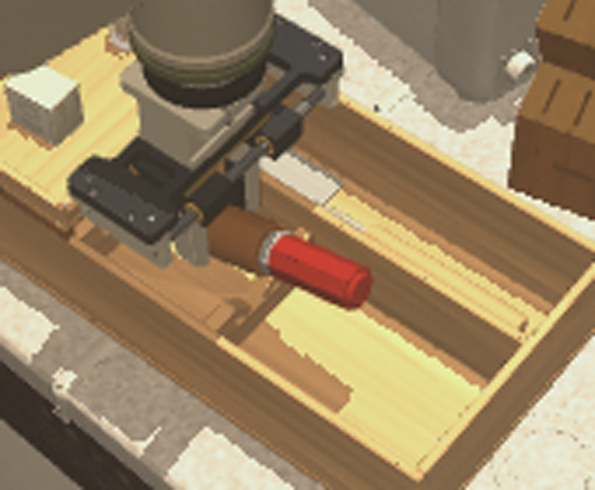

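The image shows the red-handled end tilted up above the wall. Its red centre triangulates to z 0.131 against 0.094 at the grip, about 22° of tilt. I'll tighten the grip and draw the pin out along its axis.

Request:
play_rows:
  deltas: [0, 0, 0, 0, 20, 0, 0, 0, 0, 20, 0, 0, 0, 0, 20, -5, 0, -2, 0, 20, -10, 0, -4, 0, 20, -12, 0, -4.7, 0, 20]
  newtons: 55

```text
t: 13.62
tool_pos: [0.4666, 0.1023, 0.0943]
orientation: [-2.153, -2.287, 0.001]
force: [-0.5, -0.1, -3.3]
opening: 0.0369
gripper_force: 55.0
```

Request:
play_rows:
  deltas: [-15, 0, -6, 0, 20, -15, 0, -6, 0, 20, -15, 0, -6, 0, 20]

```text
t: 13.87
tool_pos: [0.4695, 0.0565, 0.1129]
orientation: [2.154, 2.286, -0.001]
force: [0.4, 0.4, -1.8]
opening: 0.0367
gripper_force: 55.0
```

Request:
play_rows:
  deltas: [-15, 0, -6, 0, 20, -15, 0, -6, 0, 20, -15, 0, -6, 0, 20]

```text
t: 14.12
tool_pos: [0.4721, 0.0114, 0.131]
orientation: [2.155, 2.286, -0.0]
force: [-0.5, -0.0, -3.6]
opening: 0.0366
gripper_force: 55.0
```

Request:
play_rows:
  deltas: [-15, 0, -6, 0, 20, -15, 0, -6, 0, 20, -15, 0, -6, 0, 20, -15, 0, -6, 0, 20, -10, 0, -8, 0, 20, -10, 0, -10, 0, 20, 0, 0, -15, 0, 20, 0, 0, -20, 0, 20, 0, 0, -20, 0, 20, 0, 0, -20, 0, 20]

```text
t: 14.95
tool_pos: [0.4768, -0.0672, 0.2489]
orientation: [-2.155, -2.286, 0.0]
force: [0.2, 0.0, -2.6]
opening: 0.0371
gripper_force: 55.0
```

Request:
play_rows:
  deltas: [0, 0, -20, 0, 20, 0, 0, -20, 0, 20, 0, 0, -20, 0, 20, 0, 0, -20, 0, 20, 0, 0, -15, 0, 20, 0, 0, -10, 0, 20, 0, 0, -5, 0, 20, 0, 0, 0, 0, 20, 0, 0, 0, 0, 20, 0, 0, 0, 0, 20]

```text
t: 15.78
tool_pos: [0.4766, -0.0668, 0.3561]
orientation: [-2.153, -2.285, 0.002]
force: [-0.6, -0.4, -3.8]
opening: 0.0368
gripper_force: 55.0
```

```bash
python3 - <<'E'
from h import *
go(.47,-.07,.4,3.5)
S=cam("scene");cv2.imwrite("pics/s6.png",S["pixels"][:,100:560])
E
```

```text
t 15.78 tcp [ 0.4766 -0.0668  0.3561] yawY 3.4 tilt [-0.002  0.    -1.   ] F [-0.6 -0.4 -3.8] op 0.03679815725578529 q [-0.25 -0.2   1.57 -0.    1.78 -0.3 ]
shift mm [ -2.8  -6.9 -43.9] turn -0.11
```

View pics/s6.png

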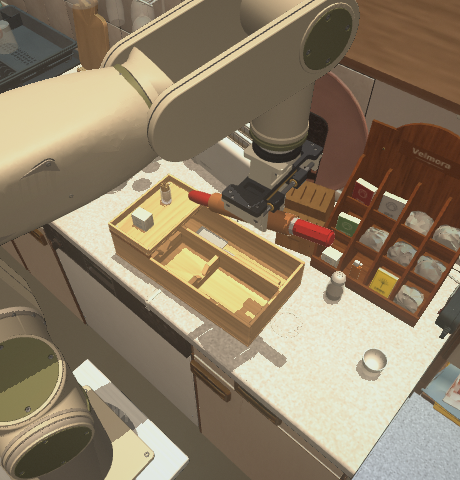

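The picture shows the complete pin held above the tray, with the red fixed end at image (290,196) and the loose handle's end at (433,237). The tray items, egg cup and salt shaker are undisturbed. I'll check the end heights and that it isn't drifting.

Request:
play_rows:
  deltas: [0, 0, -10, 0, 20, 0, 0, -10, 0, 20, 0, 0, -5, 0, 20, 0, 0, 0, 0, 20, 0, 0, 0, 0, 20, 0, 0, 0, 0, 20, 0, 0, 0, 0, 20, 0, 0, 0, 0, 20, 0, 0, 0, 0, 20, 0, 0, 0, 0, 20]
  newtons: 60

```text
t: 16.67
tool_pos: [0.477, -0.0668, 0.3822]
orientation: [-2.155, -2.286, 0.0]
force: [-0.1, -0.1, -2.0]
opening: 0.0365
gripper_force: 60.0
```

```bash
cat > e.py <<'E'
from h import *
S=cam("scene");s=robot.read_state();p=s["tool_pos"];print(np.round(p,4),s["opening"],s["force"],abs(s["dq"]).max())
n=np.array([.998,.061,0])
for nm,roi in(("fixed",(275,160,330,215)),("loose",(380,190,450,260))):
    q=np.argwhere(red(S,roi))[:,::-1]
    W=[]
    for u,v in q:
        e,d=ray(S,u,v);W.append(e+d*((p-e)@n)/(d@n))
    W=np.array(W);print(nm,len(W),W.mean(0),W.min(0),W.max(0))
E
python3 e.py
```

```text
[ 0.477  -0.0668  0.3822] 0.036511876906370304 [ 0.87860174  0.5225671  -2.97504939] 0.0019436603302357496
fixed 195 [0.46694673 0.09797205 0.33952252] [0.46515694 0.06945397 0.32087391] [0.46868982 0.12725409 0.36203847]
loose 714 [ 0.48235308 -0.15408592  0.41422208] [ 0.47997771 -0.19109894  0.3848743 ] [ 0.4846154  -0.11522338  0.44223567]
```

Request:
play_rows:
  deltas: [0, 0, 0, 0, 20, 0, 0, 0, 0, 20, 0, 0, 0, 0, 20, 0, 0, 0, 0, 20, 0, 0, 0, 0, 20, 0, 0, 0, 0, 20, 0, 0, 0, 0, 20, 0, 0, 0, 0, 20, 0, 0, 0, 0, 20, 0, 0, 0, 0, 20]

```text
t: 17.55
tool_pos: [0.4771, -0.0668, 0.3824]
orientation: [2.155, 2.286, 0.0]
force: [-0.9, -0.1, -3.6]
opening: 0.0365
gripper_force: 60.0
```

```bash
python3 e.py
```

```text
[ 0.4771 -0.0668  0.3824] 0.03706231793715748 [-0.11169259 -0.09907449 -3.10085537] 0.0014301011544707563
fixed 198 [0.46705121 0.09778198 0.33954748] [0.46524404 0.06953805 0.32074514] [0.46877754 0.12734851 0.36191706]
loose 714 [ 0.48243875 -0.15396831  0.41456287] [ 0.48006746 -0.19106147  0.38475698] [ 0.48470597 -0.11517234  0.44212861]
```

```bash
python3 -c "
from plant import robot
print(robot.close_job())"
```

```text
the job is handed in; nothing more can be done
None
```

I pushed the red handle home, with a 34 N push against the end wall and no gap visible. I then tilted the pin about 20° and drew it out from under the tier. I handed the job in at about 18 s with the pin held still, clear of the tray and both ends over 30 cm up; no verdict was returned.

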